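Re-index a decorating wheel with its push-push lock

TASK

The decorating wheel is locked in the wrong position. Press the yellow lock button once so that it pops up and frees the wheel, turn the wheel by its black peg until the red mark points at the brass pointer, and press the button again so that it stays down and locks the wheel there. Then stand the small striped bowl upright on the middle of the locked wheel and let go, leaving the jar, the yellow box and the wooden rib where they are.

Things in the scene. Friction and masses are not known exactly. Their poses are not given: they have to be found in the camera images.
- indexer: Fixed blue foot of the wheel: disc of 192 mm diameter, 12 mm high, with a tongue towards its own -y carrying the lock. Origin on the work surface under the wheel's axis, z up. In its own axes the brass pointer stands at -x and the lock button at -y, 122 mm from the axis, on a blue housing 60 x 56 mm, 44 mm high. Its yaw starts between -1.7 and -0.8 rad, so the lock is on the robot's side.
- wheel (a joint): Turn of the aluminium wheel (164 mm diameter, top 48 mm above the work surface) about its upright axis, rad, growing anticlockwise seen from above. 0: the red radial line at its rim points at the brass pointer. Starts at 0.6 to 1.8; stops at -0.9 and 2.5. While the lock is down the rim is clamped (do not force it); the wheel turns easily (0.04 N m) and stays where left while the lock is up.
- peg (a point): Grip point of the wheel's upright round black peg (16 mm diameter, 42 mm high above the wheel, its axis 62 mm from the wheel's axis): on the peg's axis, 25 mm above the wheel's top. The peg turns with the wheel; in the foot's axes it is at angle wheel from +x. A hand may follow its circle without turning.
- wheel_top (a point): Centre of the wheel's top face (48 mm above the work surface), where the bowl belongs.
- lock (a joint): Height of the push-push lock, m: 0 = latched down, wheel locked (the start); +0.018 = popped up, wheel free; -0.0068 = end of stroke, a firm stop. It changes over when pressed straight down to the end of its stroke (to -0.006 or lower, about 7 N) and let go: from locked it pops up, from popped up it stays down at 0. Every full press changes it over once; a short press leaves it as it was.
- cap_top (a point): Centre of the top of the yellow round lock button (46 mm diameter): 82 mm above the work surface when latched, 100 mm when popped up. A steel arm 20 mm wide, fixed under the button, reaches over the wheel's rim to 61 mm from the wheel's axis (its clamp pad is there); the arm's top is 14 mm above the wheel while locked, 32 mm while free.
- bowl: Small striped bowl, 65 to 67 mm across the rim, 32 mm high, 0.12 kg, hollow; its wall is nearly upright over the upper half and can be gripped from above across the whole rim, or pinched. Origin at the centre of its underside, z up. Starts upright on the work surface, to the left of the brush jar.
- slip_jar: Lidded jar of pinkish slip, 52 mm diameter, 70 mm high; bystander. Origin at the centre of its underside.
- box: Yellow box, 46 x 76 x 32 mm; bystander. Origin at the centre of its underside.
- rib: Wooden kidney-shaped rib, 49 x 82 x 8 mm, lying flat; bystander. Origin at the centre of its underside.
- pointer_tip (a point): Tip of the fixed brass pointer: 85 mm from the wheel's axis towards the foot's -x, 50 mm above the work surface, 3 mm outside the wheel's rim, on a blue post 48 mm high.
- mark (a point): Outer end of the red mark line (40 mm long, 5 mm wide) on the wheel's top, 80 mm from the axis; turns with the wheel. The peg stands straight across the wheel from it.
- brush_jar: Fixed plastic jar of brushes that always stands here: jar 86 mm across, 112 mm high, its brushes reaching to about 200 mm; it stands between the bowl's side and the wheel's side, so pass above it. Origin on the work surface, about 8 mm beyond (+x of) the jar's centre.

How it is judged:
By the outcome, as a careful person would: the job done as asked, in the order asked, and still so for the second after the job is handed in, with the robot touching nothing.
It also fails if it takes over 72 s, if anything falls off the work surface, if the arm or the gripper's body presses on something with over 40 N, if the wrist force passes 120 N, or if a joint passes its speed limit or range.

ROBOT

A 6-joint arm with a two-finger parallel gripper is mounted at the origin on a cart in front of the work surface, level with it; the furniture and walls round the work are solid. World frame = base frame: x ahead of the robot, y to its left, z up, the work surface at z = 0. Lengths are in mm, angles in rad, forces in N, time in s.
With the tool pointing down it reaches from about 350 to 975 mm from the base axis. Payload 7.1 kg.
Tool frame: the origin (TCP) lies between the finger pads; the fingertips stand 14 mm ahead of it and the grasp point (between the pads) lies 5 mm behind it; z points along the fingers, y is the line along which they close (so a half turn about z gives the same grasp; the last joint's range is limited). The gripper opens to 88 mm and grips with 3 to 60 N. Pads are 20 mm wide; open, the fingers measure 115 mm over their backs; the gripper's body (75 mm by 178 mm) begins 61 mm behind the grasp point.
Start: joints at [1.117, 0.423, 1.63, -0, 1.089, -0.019], TCP at [263.236, 566.844, 236.675] pointing down, gripper open.
Joint ranges: [-3, 3], [-0.9, 2.11], [0.09, 2.58], [-1.31, 4.45], [0.11, 2.69], [-2.54, 2.54]. Speed limits (rad/s): [2.39, 2.39, 3.01, 3.14, 3.14, 3.14].

INTERFACE

Orientations are given as a rotation vector (axis times angle).
In Python, from workcell import ctrl gives the robot as it stands. The module is installed in compiled form; this text tells all that it offers.
- The arm moves only by the tool servo_tool, never from a script. Its argument "plan" is a list of rows, each a list of 3 entries, a list of its own where there are three numbers: the closure, from 0 (fully open) to 1 (shut), then the shift along the world's x, y, z in mm, then the turn about the world's z in degrees. In form: [[hand, [x, y, z], yaw], ...]. A call has 1 to 10 rows; each row is the pose to reach, as a shift and turn from the pose commanded when the call began; what a row does not reach only later rows make up. A row lasts 1/12 s, in which the tool goes at most 41.7 mm and 7.16 degrees, less where a joint would pass 70% of its speed; a pose out of reach is approached as far as the arm can. A call with a gripper value outside its range is refused whole. The fingers move at their own pace and stop on an object; the grip force is fixed at half the most. Time passes only in rows, so rows that repeat a pose let the fingers close. It gives the time, the measured TCP pose, the force, the opening and the grip force at its end, in the units of the state.
- ctrl.get_obs(): the state, without advancing time (a new reading comes with each control period).
- ctrl.get_image(name): name is "scene" or "top" or "wrist"; returns the picture (400x640x3 uint8, blue, green, red); there is no depth.
- ctrl.camera_info(name): a dict with "fovy" (degrees; the focal length in pixels is half the picture's height over the tangent of half this angle, whatever the lens; pixels are square), "cx", "cy" (the principal point, pixels), "k1" (the pictures are not rectified: a ray, as slopes to the right and down, at radius r is drawn at 1 + k1 r^2 times it, then the intrinsics apply), "rvec" (rotation vector, rad) and "tvec" (3), from world to camera coordinates, as OpenCV has them; the wrist camera has in their place "T_tool_cam" (4x4, takes a point from camera to tool coordinates, whose origin is the TCP and whose axes are the flange's). Camera axes: x right, y down, z forward; pixel columns grow to the right and rows downward; lengths in mm; the calibration is good to about 2 mm. A picture is of the moment at which its call begins: read the wrist's pose just before it. camera_info takes no time and is no camera call.
- ctrl.close_job(): hands the job in; it is judged then, once.
The state is a dict: "t": time; "qpos": joint angles; "qvel": joint speeds; "joint_torque": joint torques, N m; "ee_pos": TCP position; "orientation": TCP orientation; "ft_force": force on the tool from outside, world axes, zero at the start; "moment": the same for the moment, N m; "width": finger opening in mm; "grasp_force": force on a finger pad.
Only numpy, scipy, OpenCV 4.12 (cv2) and the standard library are available. Lean on these libraries where they do the work, as an engineer would, in place of code of your own. Each camera call takes 0.05 s, during which the arm holds its last target. There are 200 camera calls.

## Working session

There is one attempt and no reset: what is moved stays moved. The work goes in short steps, Python scripts to look and compute and a tool call to move; the robot and the scene stay as the last step left them, time stands still between calls to the robot, and variables do not carry over. Pictures are saved under pics/ and viewed, at most 10 in all, crops included, and the job is handed in when it is done.

Besides the shell and the picture viewer there is one more tool, called after "Request:" as name(argument=value, ...), one argument or row to a line, values as JSON. servo_tool: Moves the arm, as the interface text tells. Its arguments: {"type":"object","properties":{"plan":{"type":"array"}},"required":["plan"]}

```bash
mkdir -p pics; cat > h.py <<'E'
import numpy as np, cv2
from workcell import ctrl
def cam(name):
    c=ctrl.camera_info(name); f=200/np.tan(np.radians(c["fovy"])/2)
    if "rvec" in c:
        R=cv2.Rodrigues(np.array(c["rvec"],float))[0]; t=np.array(c["tvec"],float).ravel()
    else:
        o=ctrl.get_obs(); T=np.eye(4); T[:3,:3]=cv2.Rodrigues(np.array(o["orientation"],float))[0]; T[:3,3]=o["ee_pos"]
        M=np.linalg.inv(T@np.array(c["T_tool_cam"])); R=M[:3,:3]; t=M[:3,3]
    return f,c["cx"],c["cy"],c["k1"],R,t
def pix2w(C,u,v,z):
    f,cx,cy,k1,R,t=C; d=np.array([(u-cx)/f,(v-cy)/f]); p=d.copy()
    for _ in range(30): p=d/(1+k1*(p@p))
    r=R.T@np.array([p[0],p[1],1]); o=-R.T@t
    return o+r*(z-o[2])/r[2]
def w2pix(C,P):
    f,cx,cy,k1,R,t=C; q=R@np.array(P,float)+t; p=q[:2]/q[2]; p=p*(1+k1*(p@p))
    return p*f+[cx,cy]
E
python3 - <<'E'
from h import *
print(ctrl.get_obs())
for n in("scene","top","wrist"):
    print(n,ctrl.camera_info(n)); cv2.imwrite(f"pics/{n}0.png",ctrl.get_image(n))
E
```

```text
{'t': 0.0, 'qpos': array([ 1.11699915e+00,  4.23830625e-01,  1.63069857e+00,  6.36108502e-06,
        1.08859524e+00, -1.89735907e-02]), 'qvel': array([ 2.30573914e-03, -1.22507940e-03,  3.29151106e-04,  6.25974077e-04,
       -2.87331632e-05, -5.43298187e-04]), 'joint_torque': array([ 2.90414118e-05, -5.44624901e+01, -2.73665643e+01,  6.43306808e-02,
        2.28230946e-02, -1.49043403e-04]), 'ee_pos': array([263.00453377, 566.37247051, 235.90469295]), 'orientation': array([-6.77576968e-01, -3.06727895e+00,  2.33685885e-03]), 'ft_force': array([-0.06510167,  0.07582838, -0.21740333]), 'moment': array([-0.00480049, -0.00482356, -0.00075403]), 'grasp_force': 0.0, 'width': 87.78252312007187}
scene {'fovy': 42.19819397269107, 'cx': 315.6024085868387, 'cy': 213.68898327786906, 'k1': -0.14907645499292788, 'rvec': array([ 2.11375605, -0.87599801,  0.43915842]), 'tvec': array([-424.26901851,  258.00376584, 1063.09543259])}
top {'fovy': 52.28303626330638, 'cx': 316.08991416048616, 'cy': 197.49381710293363, 'k1': -0.012821427991436455, 'rvec': array([ 2.13173492, -2.1113935 ,  0.20462264]), 'tvec': array([ -68.47551056,  528.15830848, 1089.58260188])}
wrist {'fovy': 71.46514329136471, 'cx': 319.7817147991539, 'cy': 195.05563222905175, 'k1': -0.04230642770607434, 'T_tool_cam': array([[-5.83711283e-04, -9.59445614e-01, -2.81893193e-01,
         7.61429033e+01],
       [ 9.99999830e-01, -5.63611100e-04, -1.52387450e-04,
        -8.20740368e-01],
       [-1.26706618e-05, -2.81893234e-01,  9.59445780e-01,
        -1.49030367e+02],
       [ 0.00000000e+00,  0.00000000e+00,  0.00000000e+00,
         1.00000000e+00]])}
```

View pics/top0.png

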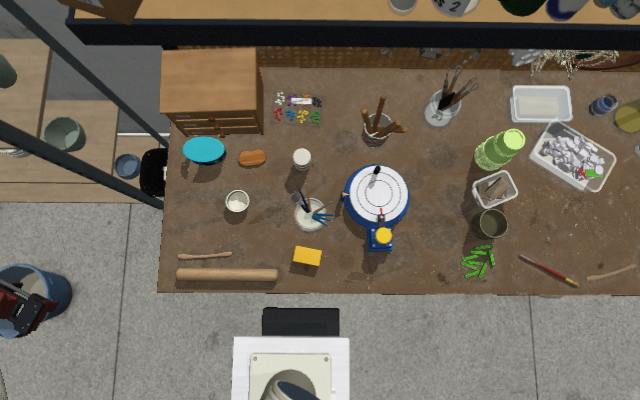

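View pics/scene0.png

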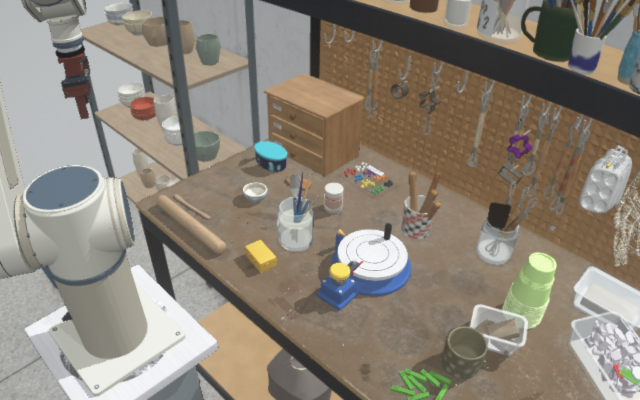

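The top view shows the wheel at about (379,194), the button at (383,236), the peg at (376,171), the red mark at (381,212), the pointer at (345,194) and the bowl at (237,201). The scene view agrees. I'll zoom in next.

```bash
python3 - <<'E'
from h import *
im=cv2.imread("pics/top0.png"); s=im[150:265,210:430]
cv2.imwrite("pics/crop0.png",cv2.resize(s,None,fx=3.6,fy=3.6,interpolation=cv2.INTER_CUBIC))
C=cam("top")
hsv=cv2.cvtColor(im,cv2.COLOR_BGR2HSV)
def blob(m,x0,x1,y0,y1):
    k=np.zeros(m.shape,bool);k[y0:y1,x0:x1]=1;v,u=np.nonzero(m&k);return u.mean(),v.mean(),len(u)
H,S,V=[hsv[...,i].astype(int) for i in range(3)]
y=blob((H>18)&(H<35)&(S>150)&(V>120),370,400,222,250);print("cap",y,pix2w(C,y[0],y[1],82))
r=blob(((H<8)|(H>172))&(S>120)&(V>80),370,392,200,225);print("mark",r,pix2w(C,r[0],r[1],48))
k=blob(V<60,366,386,160,190);print("peg",k,pix2w(C,k[0],k[1],70))
b=blob((V>140)&(S<90),222,252,186,216);print("bowl",b,pix2w(C,b[0],b[1],30))
w=((V>150)&(S<40)); q=np.zeros_like(w);q[155:232,335:420]=1
cnt=max(cv2.findContours((w&q).astype(np.uint8),cv2.RETR_EXTERNAL,2)[0],key=cv2.contourArea)
h=cv2.convexHull(cnt);e=cv2.fitEllipse(h);print("wheel",e,pix2w(C,*e[0],48))
E
```

```text
cap (np.float64(383.1220657276995), np.float64(235.06572769953053), 213) [ 422.14606989 -243.6262762    82.        ]
mark (np.float64(380.625), np.float64(210.25), 8) [ 494.82846484 -243.79035914   48.        ]
peg (np.float64(376.5405405405405), np.float64(169.8918918918919), 37) [ 605.09444681 -231.21797693   70.        ]
bowl (np.float64(237.32041343669252), np.float64(201.0), 387) [520.44160312 160.61519553  30.        ]
wheel ((378.22418212890625, 193.48599243164062), (55.71220397949219, 58.25792694091797), 113.76826477050781) [ 542.50279677 -238.01953635   48.        ]
```

View pics/crop0.png

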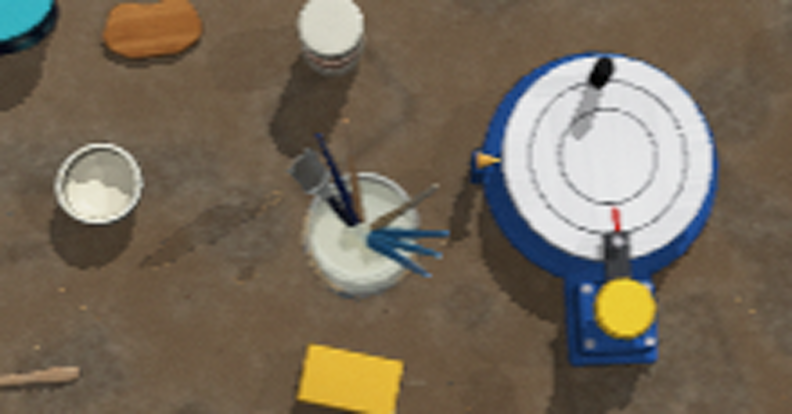

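The crop shows the wheel centre at crop (607,157), the pointer tip at (501,160), the cap at (626,309), the bowl rim centre at (99,184) and the peg top at (604,66). Now I'll turn these into positions and check them.

```bash
python3 - <<'E'
from h import *
C=cam("top")
for n,u,v,z in[("wheel",607,157,48),("ptr",501,160,50),("cap",626,309,82),("pegtop",604,63,90),("pegbase",597,85,48),("bowlL",56,184,32),("bowlR",142,184,32),("bowlT",99,144,32),("bowlB",99,224,32),("jar",362,230,112),("wheelL",501,157,48),("wheelR",714,157,48),("wheelT",607,54,48),("markin",615,209,48)]:
    print(n,pix2w(C,210+(u+.5)/3.6-.5,150+(v+.5)/3.6-.5,z).round(1))
for u,v in((377,97),(405,128),(377,128)): print(pix2w(C,u,v,150).round(0))
S=cam("scene")
for n,P in(("cap",(422,-244,82)),("wheel",(542,-238,48)),("bowl",(520,160,32)),("pegtop",(604,-232,90)),("ptr",(538,-153,50))): print(n,w2pix(S,P).round(1))
E
```

```text
wheel [ 543.2 -238.1   48. ]
ptr [ 539.6 -155.1   50. ]
cap [ 421.1 -244.7   82. ]
pegtop [ 607.6 -230.7   90. ]
pegbase [ 601.1 -231.4   48. ]
bowlL [520.5 194.7  32. ]
bowlR [521.1 126.8  32. ]
bowlT [553.1 162.3  32. ]
bowlB [488.9 159.3  32. ]
jar [473.9 -48.3 112. ]
wheelL [ 542.4 -155.3   48. ]
wheelR [ 544.  -321.8   48. ]
wheelT [ 626.5 -239.8   48. ]
markin [ 502.1 -243.5   48. ]
[ 786. -224.  150.]
[ 699. -296.  150.]
[ 698. -222.  150.]
cap [337.3 268.6]
wheel [369.6 252. ]
bowl [252.6 189.3]
pegtop [385.9 225.1]
ptr [341.6 235.1]
```

```bash
python3 - <<'E'
import cv2
im=cv2.imread("pics/scene0.png")[170:310,230:430]
cv2.imwrite("pics/crop1.png",cv2.resize(im,None,fx=4,fy=4,interpolation=cv2.INTER_CUBIC))
E
```

```text
(no output)
```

View pics/crop1.png

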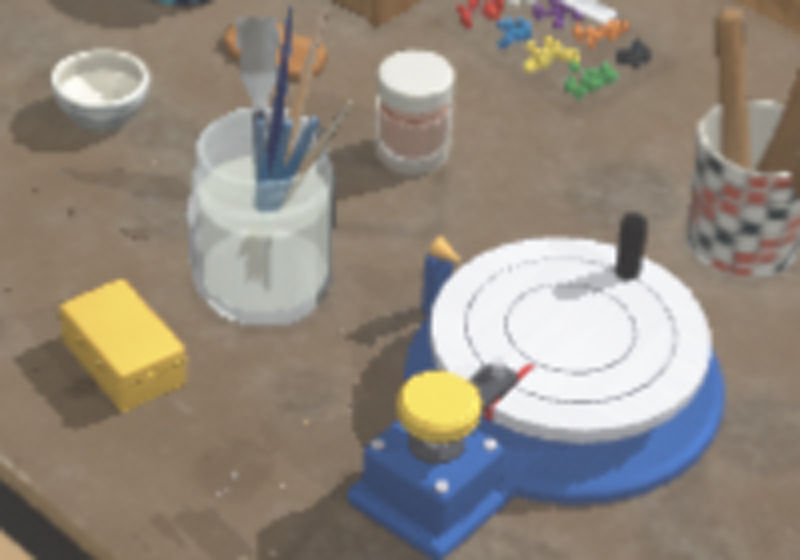

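Request:
servo_tool(
  plan=[
    [0.5,[147,-317,10],-20],
    [1,[147,-317,10],-20],
    [1,[147,-317,10],-20],
    [1,[147,-317,10],-20],
    [1,[147,-317,10],-20],
    [1,[147,-317,10],-20],
    [1,[147,-317,10],-20],
    [1,[147,-317,10],-20],
    [1,[147,-317,10],-20],
  ],
)

```text
t: 0.9
ee_pos: [411.2, 246.1, 246.7]
orientation: [1.203, 2.902, -0.002]
ft_force: [0.2, 0.0, 0.1]
width: 31.6
grasp_force: 0.0
```

Request:
servo_tool(
  plan=[
    [1,[11,-494,0],0],
    [1,[11,-494,0],0],
    [1,[11,-494,0],0],
    [1,[11,-494,0],0],
    [1,[11,-494,0],0],
    [1,[11,-494,0],0],
    [1,[11,-494,0],0],
    [1,[11,-494,0],0],
    [1,[11,-494,0],0],
    [1,[11,-494,0],0],
  ],
)

```text
t: 1.73
ee_pos: [418.9, -168.8, 246.8]
orientation: [1.2, 2.903, 0.0]
ft_force: [1.2, -0.3, -0.0]
width: 0.2
grasp_force: 0.0
```

Request:
servo_tool(
  plan=[
    [1,[0,0,0],0],
    [1,[0,0,0],0],
  ],
)

```text
t: 1.9
ee_pos: [419.2, -168.7, 246.5]
orientation: [-1.207, -2.9, -0.0]
ft_force: [-0.3, 1.3, 0.2]
width: 0.6
grasp_force: 0.0
```

```bash
python3 - <<'E'
from h import *
C=cam("wrist"); im=ctrl.get_image("wrist"); cv2.imwrite("pics/w1.png",im)
print(ctrl.get_obs()["ee_pos"])
for P in((421.5,-244,82),(543,-238,48),(606,-231,90),(539,-155,50)): print(w2pix(C,P).round(1))
E
```

```text
[ 419.00210168 -167.242647    246.36404486]
[277.9 225.8]
[347.6 269.6]
[387.1 312.6]
[390.2 230. ]
```

View pics/w1.png

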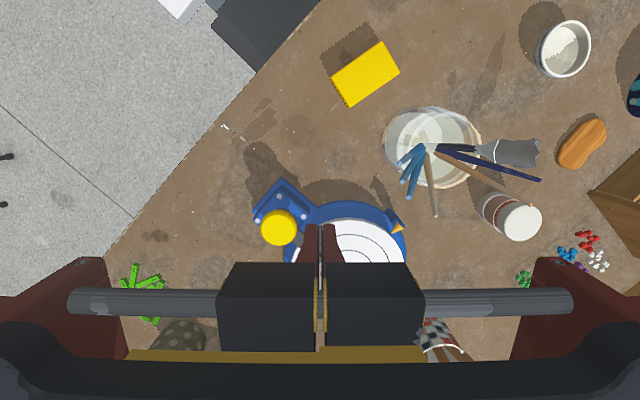

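The wrist view shows the cap at (279,229) and the pointer tip at (392,229), within about 3 px of prediction. Next I'll press.

Request:
servo_tool(
  plan=[
    [1,[2,-38,0],0],
    [1,[2,-76,-20],0],
    [1,[2,-76,-60],0],
    [1,[2,-76,-100],0],
    [1,[2,-76,-130],0],
    [1,[2,-76,-140],0],
    [1,[2,-76,-140],0],
    [1,[2,-76,-140],0],
  ],
)

```text
t: 2.62
ee_pos: [422.1, -241.8, 107.2]
orientation: [-1.197, -2.904, -0.0]
ft_force: [-0.0, 0.7, 0.7]
width: 0.5
grasp_force: 0.0
```

Request:
servo_tool(
  plan=[
    [1,[0,-2,-6],0],
    [1,[0,-2,-11],0],
    [1,[0,-2,-14],0],
    [1,[0,-2,-16],0],
    [1,[0,-2,-18],0],
    [1,[0,-2,-18],0],
    [1,[0,-2,-18],0],
  ],
)

```text
t: 3.2
ee_pos: [422.9, -245.3, 90.0]
orientation: [1.199, 2.9, -0.0]
ft_force: [0.9, -0.1, 7.4]
width: 0.4
grasp_force: 3.7
```

Request:
servo_tool(
  plan=[
    [1,[0,0,-1.5],0],
    [1,[0,0,-2],0],
    [1,[0,0,-2],0],
    [1,[0,0,-2],0],
  ],
)

```text
t: 3.53
ee_pos: [423.0, -245.4, 89.3]
orientation: [1.199, 2.9, -0.0]
ft_force: [-2.8, 4.4, 25.0]
width: 0.2
grasp_force: 12.1
```

Request:
servo_tool(
  plan=[
    [1,[0,0,20],0],
    [1,[0,0,50],0],
    [0.45,[20,0,85],0],
    [0.45,[60,5,85],0],
    [0.45,[100,14,85],0],
    [0.45,[140,14,85],0],
    [0.45,[182,14,85],0],
    [0.45,[182,14,85],0],
    [0.45,[182,14,85],0],
  ],
)

```text
t: 4.28
ee_pos: [605.1, -230.4, 171.7]
orientation: [1.197, 2.903, -0.0]
ft_force: [0.1, -0.3, -0.1]
width: 43.8
grasp_force: 0.0
```

```bash
python3 - <<'E'
from h import *
print(ctrl.get_obs()["ee_pos"])
C=cam("wrist"); w=ctrl.get_image("wrist"); s=ctrl.get_image("scene")[170:310,270:430]
for P in((604.5,-231,90),(421.5,-244,100)): print(w2pix(C,P).round(1))
cv2.imwrite("pics/m2.png",np.hstack([cv2.resize(w,(480,300)),cv2.resize(s,(320,280),interpolation=2)[:300].copy() if 0 else cv2.resize(s,(320,300))]))
E
```

```text
[ 605.08473289 -230.43186053  171.70253112]
[319.3 203.9]
[132.2  53.1]
```

View pics/m2.png

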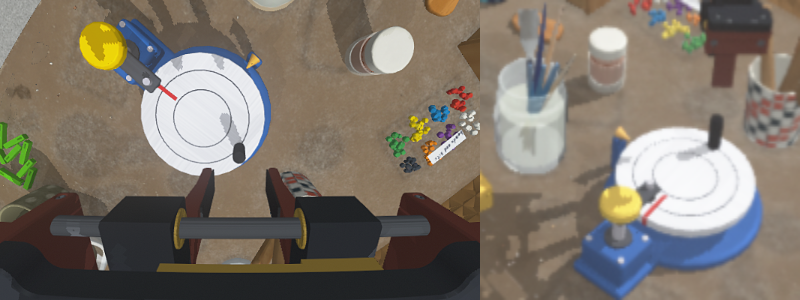

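The button is up. The peg top is at about (317,205) full-scale, right between the fingers. I'll turn the hand so its body stays clear of the tool holder behind, then grasp.

Request:
servo_tool(
  plan=[
    [0.45,[0,0,0],15],
    [0.45,[0,0,0],30],
    [0.45,[0,0,0],45],
    [0.45,[0,0,0],45],
    [0.45,[0,0,0],45],
    [0.45,[0,0,0],45],
    [0.45,[0,0,-30],45],
    [0.45,[0,0,-65],45],
    [0.45,[0,0,-90],45],
  ],
)

```text
t: 5.13
ee_pos: [601.1, -230.8, 80.5]
orientation: [0.001, -3.14, -0.001]
ft_force: [-0.2, 0.1, 0.1]
width: 48.3
grasp_force: 0.0
```

Request:
servo_tool(
  plan=[
    [0.45,[0,0,-10],0],
    [0.45,[0,0,-13],0],
    [1,[0,0,-13],0],
    [1,[0,0,-13],0],
    [1,[0,0,-13],0],
    [1,[0,0,-13],0],
    [1,[0,0,-13],0],
  ],
)

```text
t: 5.72
ee_pos: [604.3, -231.1, 70.0]
orientation: [-0.003, 3.139, -0.002]
ft_force: [0.3, -1.7, 0.5]
width: 18.4
grasp_force: 0.6
```

Request:
servo_tool(
  plan=[
    [1,[0,0,0],0],
    [1,[0,0,0],0],
    [1,[0,0,0],0],
  ],
)

```text
t: 5.97
ee_pos: [604.3, -231.1, 69.9]
orientation: [-0.003, 3.14, -0.001]
ft_force: [-0.7, -1.5, 6.3]
width: 15.7
grasp_force: 30.0
```

Request:
servo_tool(
  plan=[
    [1,[0.4,-5,0],0],
    [1,[0.3,-10,0],0],
    [1,[0,-15,0],0],
    [1,[-1,-20,0],0],
    [1,[-2,-25,0],0],
    [1,[-4,-30,0],0],
    [1,[-6,-34.5,0],0],
    [1,[-8.5,-39,0],0],
    [1,[-11,-43,0],0],
    [1,[-14,-47,0],0],
  ],
)

```text
t: 6.8
ee_pos: [590.9, -277.8, 69.7]
orientation: [-0.002, 3.139, -0.001]
ft_force: [2.5, 2.8, 7.0]
width: 15.6
grasp_force: 30.0
```

Request:
servo_tool(
  plan=[
    [1,[-3.3,-3.7,0],0],
    [1,[-7,-7,0],0],
    [1,[-11,-10,0],0],
    [1,[-15,-13,0],0],
    [1,[-19.5,-15.5,0],0],
    [1,[-24,-17.5,0],0],
    [1,[-29,-19.5,0],0],
    [1,[-34.5,-20.7,0],0],
    [1,[-39.5,-21.6,0],0],
    [1,[-44,-22,0],0],
  ],
)

```text
t: 7.63
ee_pos: [546.5, -301.9, 69.6]
orientation: [-0.003, 3.138, -0.006]
ft_force: [4.3, -7.1, 2.0]
width: 15.0
grasp_force: 29.9
```

Request:
servo_tool(
  plan=[
    [1,[0,0,0],0],
    [1,[0,0,0],0],
  ],
)

```text
t: 7.8
ee_pos: [545.7, -302.0, 69.5]
orientation: [-0.003, 3.14, -0.005]
ft_force: [1.3, -7.1, 5.5]
width: 15.1
grasp_force: 29.9
```

```bash
python3 - <<'E'
from h import *
print(ctrl.get_obs()["ee_pos"])
w=ctrl.get_image("wrist");t=ctrl.get_image("top")[160:260,335:425]
cv2.imwrite("pics/m3.png",np.hstack([cv2.resize(w[:,160:600],(440,400)),cv2.resize(t,(360,400),interpolation=2)]))
E
```

```text
[ 545.70670676 -301.99895829   69.53472474]
```

View pics/m3.png

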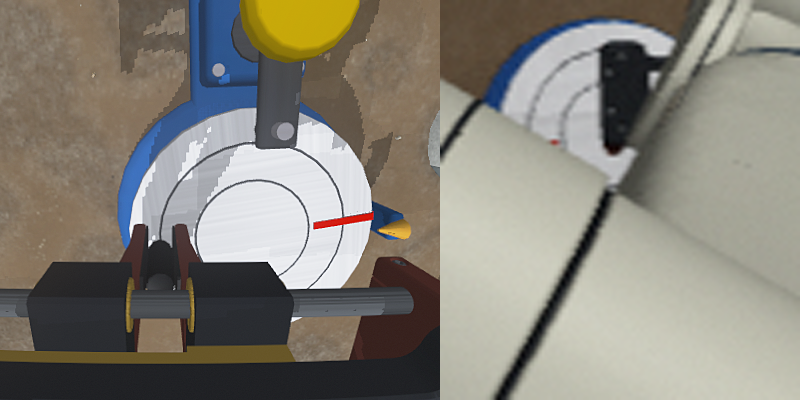

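The wrist view shows the mark running from about (473,226) to (533,215), and the pointer tip a few pixels lower. I'll measure both numerically.

```bash
python3 - <<'E'
from h import *
C=cam("wrist"); im=ctrl.get_image("wrist"); hsv=cv2.cvtColor(im,cv2.COLOR_BGR2HSV)
H,S,V=[hsv[...,i].astype(int) for i in range(3)]
win=np.zeros(H.shape,bool); win[190:260,460:580]=1
red=win&((H<6)|(H>174))&(S>170)&(V>100); br=win&(H>12)&(H<30)&(S>110)&(V>150)
cv2.imwrite("pics/z4.png",cv2.resize(im[190:260,460:580],None,fx=6,fy=6,interpolation=2))
for n,m,z in(("red",red,48),("brass",br,50)):
    v,u=np.nonzero(m); P=np.array([pix2w(C,a,b,z)[:2] for a,b in zip(u,v)])
    c=P.mean(0); d=np.linalg.svd(P-c,full_matrices=False)[2][0]; d*=np.sign(d[1]); s=(P-c)@d
    print(n,len(u),c.round(1),"dir deg",np.degrees(np.arctan2(d[1],d[0])).round(1),"ends",(c+d*s.min()).round(1),(c+d*s.max()).round(1), "leftmost px",u.min(),v[u==u.min()].mean())
E
```

```text
red 393 [ 536.7 -180.4] dir deg 100.1 ends [ 540.2 -200.2] [ 533.2 -161.1] leftmost px 474 225.5
brass 312 [ 543.6 -141.6] dir deg 85.2 ends [ 542.5 -155.7] [ 544.4 -132.1] leftmost px 539 230.0
```

View pics/z4.png

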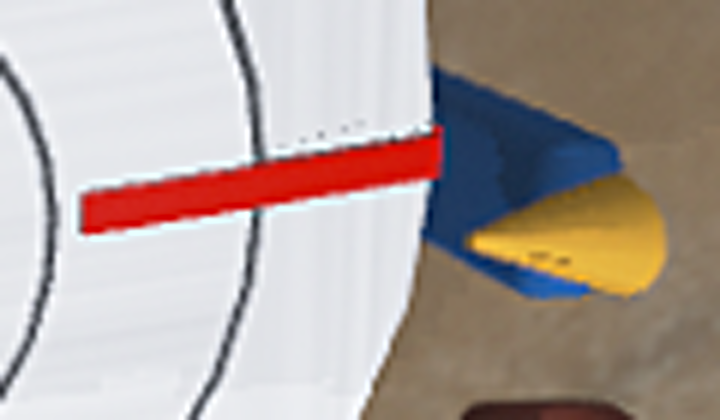

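The mark line has direction 100.1°, giving axis (547.2,-239.8). The pointer tip at px (538.3,230.3) is at 93.2°, so the wheel is still 6.9° short. The peg has slipped to the edge of the pads, so I'll regrip and make the small remaining turn.

Request:
servo_tool(
  plan=[
    [0.6,[0,1,0],0],
    [0.6,[0,1,0],0],
    [0.6,[0,1,0],0],
    [0.6,[6,1,0],0],
    [0.6,[12,1,0],0],
    [0.6,[12,1,0],0],
    [1,[12,1,0],0],
    [1,[12,1,0],0],
    [1,[12,1,0],0],
    [1,[12,1,0],0],
  ],
)

```text
t: 8.78
ee_pos: [558.5, -301.7, 68.6]
orientation: [-0.004, 3.138, -0.008]
ft_force: [3.2, -14.7, -7.7]
width: 15.0
grasp_force: 30.0
```

Request:
servo_tool(
  plan=[
    [1,[0,0,0],0],
    [1,[0,0,0],0],
    [1,[-2,0,0],0],
    [1,[-4,-0.5,0],0],
    [1,[-6,-0.8,0],0],
    [1,[-7.3,-0.8,0],0],
    [1,[-7.3,-0.8,0],0],
    [1,[-7.3,-0.8,0],0],
  ],
)

```text
t: 9.45
ee_pos: [551.2, -302.6, 68.6]
orientation: [-0.002, 3.138, -0.007]
ft_force: [3.5, -14.2, -10.1]
width: 15.6
grasp_force: 30.0
```

```bash
cat > mk.py <<'E'
from h import *
def mark():
    C=cam("wrist"); im=ctrl.get_image("wrist"); hsv=cv2.cvtColor(im,cv2.COLOR_BGR2HSV)
    H,S,V=[hsv[...,i].astype(int) for i in range(3)]
    red=((H<6)|(H>174))&(S>170)&(V>100); br=(H>12)&(H<30)&(S>110)&(V>150)
    def P(m,z):
        n,l,st,_=cv2.connectedComponentsWithStats(m.astype(np.uint8)); out=[]
        for i in range(1,n):
            if st[i,4]<100: continue
            v,u=np.nonzero(l==i); Q=np.array([pix2w(C,a,b,z)[:2] for a,b in zip(u,v)])
            if 480<Q[:,0].mean()<600 and -215<Q[:,1].mean()<-110: out.append(Q)
        return max(out,key=len)
    R=P(red,48); c=R.mean(0); d=np.linalg.svd(R-c,full_matrices=False)[2][0]; d*=np.sign(d[1]); s=(R-c)@d
    ctr=c-60*d
    B=P(br,50); tip=B[np.argsort(np.hypot(*(B-ctr).T))[:6]].mean(0)
    a=lambda x:np.degrees(np.arctan2(x[1],x[0]))
    print("mark len",(s.max()-s.min()).round(1),"ang",a(d).round(2),"ctr",ctr.round(1),"tip",tip.round(1),np.hypot(*(tip-ctr)).round(1),"err deg",(a(d)-a(tip-ctr)).round(2))
    return im
E
python3 -c "
from mk import *
print(ctrl.get_obs()['ee_pos']); mark()"
```

```text
[ 551.24491194 -302.58808902   68.57299657]
mark len 40.6 ang 95.53 ctr [ 547.8 -239.7] tip [ 542.8 -155.7] 84.2 err deg 2.1
```

Request:
servo_tool(
  plan=[
    [1,[-1,-0.5,0],0],
    [1,[-2,-1,0],0],
    [1,[-3,-1,0],0],
    [1,[-3,-1,0],0],
    [1,[-3,-1,0],0],
  ],
)

```text
t: 9.92
ee_pos: [548.0, -302.8, 68.5]
orientation: [-0.002, 3.139, -0.005]
ft_force: [4.2, -9.9, -8.3]
width: 15.6
grasp_force: 30.0
```

```bash
python3 -c "
from mk import *
o=ctrl.get_obs();print(o['ee_pos'],o['ft_force']); mark()"
```

```text
[ 548.0293281  -302.80366732   68.51795313] [ 4.15780263 -9.85118237 -8.32659196]
mark len 40.4 ang 92.6 ctr [ 547.5 -240. ] tip [ 542.6 -155.6] 84.5 err deg -0.71
```

Request:
servo_tool(
  plan=[
    [1,[0.5,0,0],0],
    [1,[0.5,0,0],0],
    [0.6,[0.5,0,0],0],
    [0.6,[0.5,0,0],0],
    [0.6,[0.5,0,0],0],
    [0.6,[0.5,0,0],0],
    [0.6,[0.5,0,15],0],
    [0.6,[0.5,0,40],0],
    [0.6,[0.5,0,80],0],
    [0.6,[0.5,0,80],0],
  ],
)

```text
t: 10.8
ee_pos: [551.1, -302.1, 155.3]
orientation: [-0.003, 3.133, -0.007]
ft_force: [1.1, -0.1, 1.0]
width: 35.4
grasp_force: 0.0
```

```bash
python3 -c "
from mk import *
o=ctrl.get_obs();print(o['ee_pos'],o['ft_force']); im=mark(); mark(); cv2.imwrite('pics/z5.png',cv2.resize(im[60:400,200:640],(792,600)))"
```

```text
[ 551.08752801 -302.12880713  155.27785295] [ 1.14638564 -0.05316311  1.01298394]
mark len 40.0 ang 92.53 ctr [ 546.9 -240. ] tip [ 542.8 -155.1] 85.0 err deg -0.24
mark len 39.8 ang 92.61 ctr [ 547.1 -239.7] tip [ 542.5 -155.1] 84.7 err deg -0.46
```

View pics/z5.png

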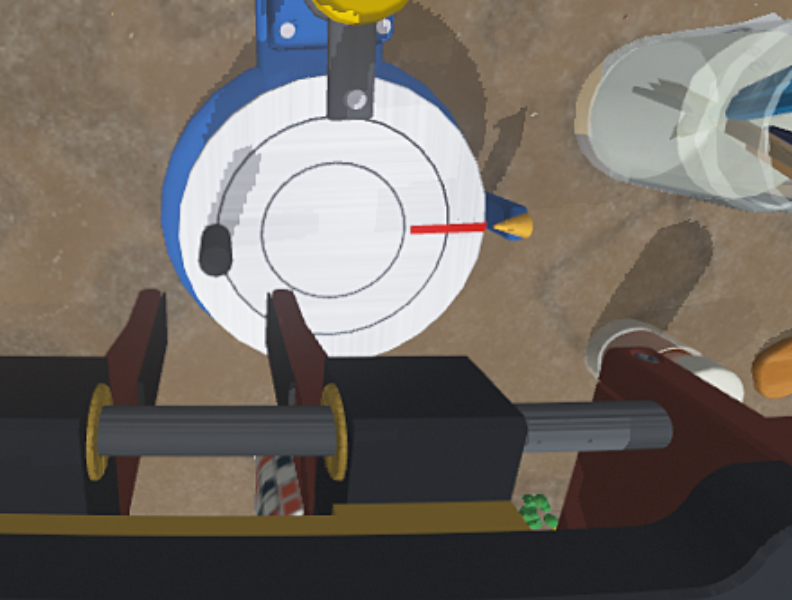

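The z5 view shows the red mark in line with the brass tip at about (490,227) in the crop, and the peg is free. Next I'll close the hand and press the button again.

Request:
servo_tool(
  plan=[
    [1,[-40,15,0],0],
    [1,[-80,35,0],0],
    [1,[-124,56,0],0],
    [1,[-124,56,0],0],
    [1,[-124,56,0],0],
    [1,[-124,56,0],0],
    [1,[-124,56,-15],0],
    [1,[-124,56,-25],0],
    [1,[-124,56,-25],0],
    [1,[-124,56,-25],0],
  ],
)

```text
t: 11.73
ee_pos: [424.2, -244.7, 122.8]
orientation: [0.003, -3.14, -0.001]
ft_force: [0.1, 0.5, 1.0]
width: 0.2
grasp_force: 0.0
```

Request:
servo_tool(
  plan=[
    [1,[0,0,-8],0],
    [1,[0,0,-15],0],
    [1,[0,0,-22],0],
    [1,[0,0,-28],0],
    [1,[0,0,-32],0],
    [1,[0,0,-34],0],
    [1,[0,0,-35.5],0],
    [1,[0,0,-35.5],0],
    [1,[0,0,-35.5],0],
  ],
)

```text
t: 12.48
ee_pos: [425.0, -245.3, 89.4]
orientation: [-0.002, 3.139, -0.002]
ft_force: [-0.1, 1.6, 18.1]
width: 0.6
grasp_force: 9.0
```

Request:
servo_tool(
  plan=[
    [1,[0,0,10],0],
    [1,[0,0,40],0],
    [1,[0,0,80],0],
    [1,[0,0,120],0],
    [1,[0,0,160],0],
    [1,[0,0,175],0],
    [0.3,[0,0,175],0],
    [0.1,[0,0,175],0],
  ],
)

```text
t: 13.15
ee_pos: [423.6, -244.5, 263.2]
orientation: [-0.002, 3.141, -0.001]
ft_force: [-1.3, 0.4, -0.0]
width: 10.4
grasp_force: 0.0
```

```bash
python3 - <<'E'
from mk import *
o=ctrl.get_obs();print(o["ee_pos"])
try: im=mark()
except Exception as e: print(e); im=ctrl.get_image("wrist")
C=cam("scene"); s=ctrl.get_image("scene"); W=cam("wrist")
def yb(im,r):
    h=cv2.cvtColor(im,cv2.COLOR_BGR2HSV).astype(int); m=(h[...,0]>20)&(h[...,0]<35)&(h[...,1]>150)&(h[...,2]>110)
    n,l,st,c=cv2.connectedComponentsWithStats(m.astype(np.uint8)); return [(c[i].round(1),st[i,4]) for i in range(1,n) if st[i,4]>120]
print("scene",yb(s,0)); print("before",yb(cv2.imread("pics/scene0.png"),0),"wrist",yb(im,0))
for z in(82,100): print(w2pix(C,(424,-246,z)).round(1),w2pix(W,(424,-246,z)).round(1))
E
```

```text
[ 423.55437788 -244.45379485  263.15708571]
max() iterable argument is empty
scene []
before [] wrist [(array([464.4, 133.4]), np.int32(2048)), (array([317.4, 179.5]), np.int32(1030)), (array([350.6, 310.6]), np.int32(137)), (array([324.2, 355.4]), np.int32(3410))]
[338.6 268.6] [318.8 181. ]
[339.  262.6] [318.8 184.6]
```

Request:
servo_tool(
  plan=[
    [0,[97,405,0],-45],
    [0,[97,405,0],-45],
    [0,[97,405,0],-45],
    [0,[97,405,0],-45],
    [0,[97,405,0],-45],
    [0,[97,405,0],-45],
    [0,[97,405,0],-45],
    [0,[97,405,0],-45],
    [0,[97,405,0],-45],
    [0,[97,405,0],-45],
  ],
)

```text
t: 14.13
ee_pos: [511.0, 124.5, 261.2]
orientation: [-1.199, -2.901, 0.003]
ft_force: [0.2, 0.8, 0.3]
width: 86.8
grasp_force: 0.0
```

Request:
servo_tool(
  plan=[
    [0,[0,0,0],0],
    [0,[0,0,0],0],
  ],
)

```text
t: 14.3
ee_pos: [511.1, 124.5, 261.0]
orientation: [-1.193, -2.903, 0.003]
ft_force: [0.4, -0.2, -0.0]
width: 87.9
grasp_force: 0.0
```

```bash
python3 - <<'E'
from h import *
o=ctrl.get_obs();print(o["ee_pos"],o["orientation"],o["width"])
C=cam("wrist"); im=ctrl.get_image("wrist"); h=cv2.cvtColor(im,cv2.COLOR_BGR2HSV).astype(int)
u,v=w2pix(C,(522,161,32)); print("pred",u,v)
m=((h[...,2]>120)&(h[...,1]<75)).astype(np.uint8); q=np.zeros_like(m); q[int(v)-60:int(v)+60,int(u)-60:int(u)+60]=1
c=max(cv2.findContours(m*q,cv2.RETR_EXTERNAL,2)[0],key=cv2.contourArea); e=cv2.fitEllipse(cv2.convexHull(c)); print(e,pix2w(C,*e[0],30))
s=ctrl.get_image("scene")[190:310,300:430]
cv2.imwrite("pics/z6.png",np.hstack([im[:,160:480],cv2.resize(s,(433,400),interpolation=2)]))
E
```

```text
[511.11403419 124.48145523 261.03236352] [-1.19303836 -2.90296515  0.00347387] 87.92549429891639
pred 345.2206067238785 158.0757477406532
((356.3633117675781, 158.5796356201172), (136.9895782470703, 170.36807250976562), 67.65345001220703) [533.60314823 171.33528672  30.        ]
```

View pics/z6.png

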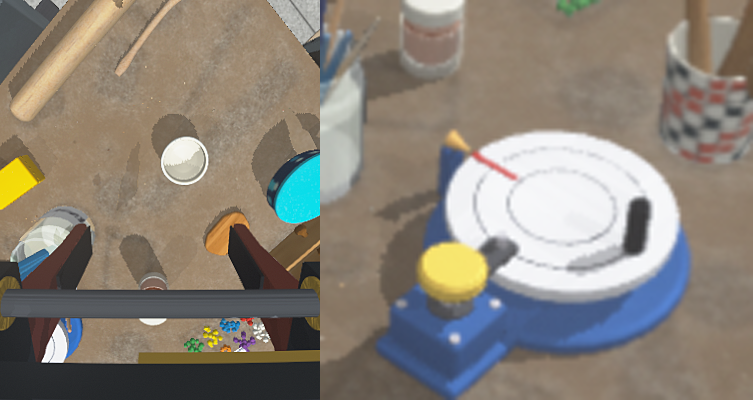

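The wheel is locked (cap low) with its mark at the pointer, and the bowl rim centre is at wrist px (344.5,160.5), or about (523.5,159.5) in world terms. I'll descend on it now.

Request:
servo_tool(
  plan=[
    [0,[12.5,35,0],0],
    [0,[12.5,35,-40],0],
    [0,[12.5,35,-80],0],
    [0,[12.5,35,-120],0],
    [0,[12.5,35,-160],0],
    [0,[12.5,35,-190],0],
    [0,[12.5,35,-200],0],
    [0,[12.5,35,-200],0],
    [0,[12.5,35,-200],0],
  ],
)

```text
t: 15.15
ee_pos: [524.6, 156.7, 63.6]
orientation: [-1.202, -2.902, 0.001]
ft_force: [0.4, 0.2, -0.1]
width: 87.5
grasp_force: 0.0
```

```bash
python3 - <<'E'
from h import *
o=ctrl.get_obs();print(o["ee_pos"],o["width"])
C=cam("wrist"); im=ctrl.get_image("wrist"); h=cv2.cvtColor(im,cv2.COLOR_BGR2HSV).astype(int)
print("pred",w2pix(C,(523.5,159.5,32)).round(1))
m=((h[...,2]>150)&(h[...,1]<60)).astype(np.uint8)
n,l,st,c=cv2.connectedComponentsWithStats(m)
for i in range(1,n):
    if st[i,4]>300: print(st[i],c[i].round(1))
cv2.imwrite("pics/z7.png",im)
E
```

```text
[524.64836269 156.74667977  63.57398534] 87.52176588284927
pred [322.  222.7]
[351   0  20  41 334] [359.1  20.7]
[  274    70   198   204 10521] [359.8 195.2]
[240 244  56  45 873] [265.7 270.7]
```

Request:
servo_tool(
  plan=[
    [0,[-1,2.5,-15],0],
    [0,[-1,2.5,-30],0],
    [0,[-1,2.5,-40],0],
    [0,[-1,2.5,-43],0],
    [0,[-1,2.5,-43],0],
    [0,[-1,2.5,-43],0],
  ],
)

```text
t: 15.7
ee_pos: [524.0, 160.3, 21.1]
orientation: [1.2, 2.902, 0.001]
ft_force: [0.0, 0.2, 0.7]
width: 87.9
grasp_force: 0.0
```

Request:
servo_tool(
  plan=[
    [0.15,[0,0,0],0],
    [0.2,[0,0,0],0],
    [0.3,[0,0,0],0],
    [1,[0,0,0],0],
    [1,[0,0,0],0],
    [1,[0,0,0],0],
  ],
)

```text
t: 16.2
ee_pos: [523.5, 160.2, 20.6]
orientation: [1.2, 2.903, 0.0]
ft_force: [-1.0, -0.8, 5.5]
width: 63.8
grasp_force: 30.0
```

Request:
servo_tool(
  plan=[
    [1,[0,0,15],0],
    [1,[0,0,50],0],
    [1,[0,0,90],0],
    [1,[0,0,130],0],
    [1,[0,0,170],0],
    [1,[0,0,210],0],
    [1,[0,0,240],0],
    [1,[0,0,240],0],
  ],
)

```text
t: 16.87
ee_pos: [526.6, 161.1, 266.8]
orientation: [1.197, 2.895, 0.011]
ft_force: [0.9, -0.1, -1.0]
width: 63.7
grasp_force: 30.0
```

Request:
servo_tool(
  plan=[
    [1,[5,-20,0],0],
    [1,[10,-50,0],0],
    [1,[12,-85,0],0],
    [1,[14,-120,0],0],
    [1,[16,-155,0],0],
    [1,[18,-190,0],0],
    [1,[20,-225,0],0],
    [1,[20,-260,0],0],
    [1,[20,-290,0],0],
    [1,[20,-310,0],0],
  ],
)

```text
t: 17.7
ee_pos: [542.7, -152.4, 259.0]
orientation: [-1.202, -2.901, 0.001]
ft_force: [-0.0, 0.0, -0.9]
width: 63.9
grasp_force: 30.0
```

Request:
servo_tool(
  plan=[
    [1,[3,-30,0],0],
    [1,[3,-60,0],0],
    [1,[3,-80,0],0],
    [1,[3,-88,0],0],
    [1,[3,-88,-30],0],
    [1,[3,-88,-65],0],
    [1,[3,-88,-100],0],
    [1,[3,-88,-120],0],
    [1,[3,-88,-120],0],
    [1,[3,-88,-120],0],
  ],
)

```text
t: 18.53
ee_pos: [545.6, -236.8, 138.9]
orientation: [-1.198, -2.9, -0.0]
ft_force: [0.7, -1.2, -1.1]
width: 63.9
grasp_force: 30.0
```

```bash
python3 - <<'E'
from mk import *
o=ctrl.get_obs();print(o["ee_pos"],o["ft_force"])
for _ in range(1):
    try: im=mark()
    except Exception as e: print(e); im=ctrl.get_image("wrist")
C=cam("wrist"); e=o["ee_pos"]
# bowl rim seen from the wrist: expected at TCP, rim plane z = TCP+12
print("rim centre pred",w2pix(C,(e[0],e[1],e[2]+12)).round(1))
g=im[100:340,220:420].astype(int).max(2); 
# profile along column through the rim centre (image vertical = tool x)
print("col",g[::4,100])
E
```

```text
[ 545.55694638 -236.80948192  138.92069111] [ 0.68905857 -1.20573559 -1.06118891]
mark len 38.6 ang 92.46 ctr [ 546.7 -239.8] tip [ 542.5 -155.7] 84.2 err deg -0.36
rim centre pred [319.8 253.8]
col [131 140 133 135 194 194 189 191 236 239 243 239 240 238 240 238 232 242
 239 241 238 241 240 239 241 120 175 235 237 240 240 240 240 239 240 237
 233 202 178 178 178 177 180 188 186 186 183 171  65  83  86  84  84  83
  78 143 137 137 143 138]
```

```bash
python3 - <<'E'
from h import *
C=cam("wrist"); e=ctrl.get_obs()["ee_pos"]; im=ctrl.get_image("wrist"); d=np.array([-.707,.707])
for r in(28,31,33,36): print(r,w2pix(C,(*(e[:2]+r*d),e[2]+12)).round(1), w2pix(C,(*(e[:2]+.5*r*d),e[2]-20)).round(1))
for c in(300,320,340): print(c,im[150:270:2,c].max(1))
print(w2pix(C,(547,-239.8,48)))
E
```

```text
28 [320.6 209.2] [320.4 213.3]
31 [320.6 203.7] [320.4 211.1]
33 [320.7 200. ] [320.4 209.6]
36 [320.7 194.4] [320.4 207.4]
300 [237 237 238 238 237 236 238 246 103 247 240 239 239 238 238 238 240 238
 238 239 238 238 240 238 235 238 241 109 132 157 197 232 228 235 238 239
 242 242 243 243 240 238 238 238 237 237 235 235 233 232 232 216 180 174
 175 177 176 177 176 176]
320 [237 240 239 239 238 241 231 202 242 240 239 241 241 238 239 241 240 239
 239 240 239 239 239 240 229 119 131 175 216 235 227 237 238 240 240 240
 240 240 240 239 239 239 239 239 239 237 235 233 226 170 177 177 178 178
 177 177 177 176 178 179]
340 [240 240 239 239 241 240 240 240 241 246 134 237 241 239 238 238 238 240
 239 240 240 239 239 241 241 246 111 130 167 177 170 155 237 233 233 234
 236 236 236 235 235 235 236 241 190 184 187 185 187 185 185 184 176 174
 175 174 174 174 172 173]
[318.60398191 202.30986752]
```

The rim edge is where a bowl centred in the grip should show it. I'll lower it onto the middle of the wheel.

Request:
servo_tool(
  plan=[
    [1,[1.3,-3,-20],0],
    [1,[1.3,-3,-40],0],
    [1,[1.3,-3,-55],0],
    [1,[1.3,-3,-62],0],
    [1,[1.3,-3,-66],0],
    [1,[1.3,-3,-68],0],
    [1,[1.3,-3,-68],0],
    [1,[1.3,-3,-68],0],
  ],
)

```text
t: 19.3
ee_pos: [548.4, -241.1, 73.3]
orientation: [1.199, 2.902, -0.0]
ft_force: [-0.3, -0.0, 0.1]
width: 63.7
grasp_force: 30.0
```

Request:
servo_tool(
  plan=[
    [1,[-1,1,-1.5],0],
    [1,[-1,1,-3],0],
    [1,[-1,1,-3],0],
    [1,[-1,1,-3],0],
  ],
)

```text
t: 19.63
ee_pos: [546.7, -239.8, 69.3]
orientation: [1.2, 2.903, 0.0]
ft_force: [0.2, -0.1, 0.2]
width: 63.7
grasp_force: 30.0
```

Request:
servo_tool(
  plan=[
    [1,[0,0,-0.5],0],
    [1,[0,0,-1],0],
    [1,[0,0,-1],0],
  ],
)

```text
t: 19.88
ee_pos: [546.8, -239.9, 68.5]
orientation: [1.2, 2.903, -0.0]
ft_force: [-1.6, -0.4, 2.9]
width: 63.5
grasp_force: 30.0
```

Request:
servo_tool(
  plan=[
    [0.22,[0,0,0],0],
    [0.15,[0,0,0],0],
    [0.12,[0,0,0],0],
    [0.12,[0,0,0],0],
    [0.12,[0,0,10],0],
    [0.12,[0,0,30],0],
    [0.12,[0,0,60],0],
    [0.12,[0,0,100],0],
    [0.12,[0,0,140],0],
    [0.12,[0,0,140],0],
  ],
)

```text
t: 20.72
ee_pos: [550.7, -241.6, 216.8]
orientation: [1.195, 2.891, -0.001]
ft_force: [1.4, -0.6, -0.3]
width: 77.2
grasp_force: 0.0
```

Request:
servo_tool(
  plan=[
    [0.12,[0,0,40],0],
    [0.12,[-40,35,80],0],
    [0.12,[-80,70,80],0],
    [0.12,[-110,105,80],0],
    [0.12,[-130,140,80],0],
    [0.12,[-130,180,80],0],
    [0.12,[-130,220,80],0],
    [0.12,[-130,260,80],0],
    [0.12,[-130,300,80],0],
    [0.12,[-130,340,80],0],
  ],
)

```text
t: 21.55
ee_pos: [416.2, 80.2, 289.1]
orientation: [1.2, 2.902, 0.001]
ft_force: [1.5, 0.5, -0.2]
width: 77.2
grasp_force: 0.0
```

Request:
servo_tool(
  plan=[
    [0.12,[0,60,0],0],
    [0.12,[0,60,0],0],
    [0.12,[0,60,0],0],
    [0.12,[0,60,0],0],
  ],
)

```text
t: 21.88
ee_pos: [416.6, 139.1, 288.4]
orientation: [1.196, 2.905, -0.0]
ft_force: [-0.9, -0.4, 0.1]
width: 77.2
grasp_force: 0.0
```

```bash
python3 - <<'E'
from h import *
o=ctrl.get_obs();print(o["ee_pos"],o["width"])
C=cam("top"); im=ctrl.get_image("top"); old=cv2.imread("pics/top0.png"); cv2.imwrite("pics/end.png",im)
h=cv2.cvtColor(im,cv2.COLOR_BGR2HSV).astype(int)
# change between wheel with and without bowl: dark/different pixels in the wheel's middle
u,v=w2pix(C,(543,-238,48)); r=w2pix(C,(543,-238,80)); print("ctr px48",u,v,"px80",r)
g=im[165:225,350:410].max(2).astype(int)
for row in g[::2,::2]: print(' '.join(f"{x:3d}" for x in row))
def frac(x0,x1,y0,y1): return np.abs(im[y0:y1,x0:x1].astype(int)-old[y0:y1,x0:x1]).max(2).__gt__(40).mean().round(3)
print("jar",frac(290,315,145,175),"box",frac(288,325,240,272),"rib",frac(236,270,145,170))
E
```

```text
[416.57872766 139.11873424 288.43895916] 77.23470720007968
ctr px48 378.2137723293669 193.31268875391336 px80 [379.98825001 190.97224816]
102 103 104 107 105 105 108 103  90 101 137 141 158 192 157 168 129  91 107 105 108 104 103 102 102 105 105 109 108 103
105 103 102 106 108 108 103 135 143 202 214 219 220 220 222 220 221 223 214 189  94 103 103 105 103 100 109 109 105 108
106 103 104 103 103 133 160 220 216 217 214 218 219 220 221 222 220 225 226 226 222 186  93 109 107 109 110 108 101 100
106 102  80 137 133 197 222 221 219 218 214 216 221 219 221 220 220 224 225 227 225 226 225 113 105 106 104 102  97  93
107  83 124 133 197 221 223 222 217 218 143 162 221 220 222 221 207 168 207 226 225 226 224 224 137 104  98  98  89  93
 87 121 128 178 222 222 224 224 162 200 219 218 218 219 218 218 219 216 218 191 190 224 226 224 225 153  97  93  95  91
110 130 170 219 223 222 225 164 222 222 223 225 224 224 224 225 225 225 223 222 221 144 226 225 224 221 111  94  99  93
125 125 221 219 221 222 183 217 218 220 219 217 215 192 230 227 227 212 213 212 214 210 142 223 224 221 210  83  93  93
12
[... 1961 characters left out ...]
  97 155 154 154 185 216 216 143 183 221 219 220 214 217 148 143 106 100  99
 64  90  87  87  87 123 216 222 221 214 220 220 215 195  59  97  86 119 222 219 221 220 218 216 131 122 131  72 101 102
 62  74  91  87  86  87  95 207 222 215 216 208 209 192  55 130 171 128 224 218 220 221 203  91  96 127  75  96 102 101
 61  61  67  92  90  89  87  86 116 207 213 207 210 144  41  42  62  96 222 217 201 122  95  97  92  87 101  98  99 101
 60  63  59  64  88  92  87  89  86  89  81 114 188 144  39  43  64  83 147  93  96  98  95  91  63 101  95 100 101  98
 63  62  62  62  46  85  89  91  86  88  90  91  87  94  55  61  65  68 103 101  95  94  92  50  83  98 100  99 103 101
jar 0.0 box 0.0 rib 0.0
```

The bowl's rim is centred at about (379,191) px against a prediction of (380,191). The jar, box and rib show no change, so I'm handing in.

```bash
python3 -c "
from workcell import ctrl
print(ctrl.close_job())"
```

```text
the job is handed in; nothing more can be done
None
```

The job is handed in at about 22 s: the wheel is locked with its red mark within about half a degree of the pointer, the bowl is released upright within about 4 mm of the wheel's middle, and the jar, box and rib are unmoved.

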